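# Close the thinner tank of the pad printer

### The arm

A 6-joint arm with a two-finger parallel gripper is mounted at the origin on the work surface. World frame = base frame: x ahead of the robot, y to its left, z up, the work surface at z = 0. Lengths are in m, angles in rad, forces in N, time in s.
With the tool pointing down it reaches from about 0.225 to 0.875 m from the base axis. Payload 3.4 kg.
Tool frame: the origin (TCP) lies at the very end of the fingers, on their centre line; the grasp point (between the pads) lies 19 mm behind it; z points along the fingers, y is the direction in which the jaws open and shut (so a half turn about z gives the same grasp; the last joint's range is limited). The gripper opens to 85 mm and grips with 20 to 120 N. Pads are 22 mm wide; open, the fingers measure 114 mm over their backs; the gripper's body (76 mm by 85 mm) begins 54 mm behind the grasp point. The pads swing forward as they close: fully open they stand 13 mm farther back than shut.
Start: joints at [1.193, 0.276, 1.505, -0, 1.361, -0.121], TCP at [0.146, 0.556, 0.209] pointing down, gripper open.
Joint ranges: [-2.89, 2.89], [-0.75, 2.08], [0.22, 2.7], [-1.18, 4.32], [0.11, 2.71], [-2.7, 2.7]. Speed limits (rad/s): [2.57, 2.57, 3.14, 3.14, 3.14, 3.14].

### API

Orientations are given as a unit quaternion [w, x, y, z].
In Python, from rig import manip gives the robot as it stands. The module is installed in compiled form; this text tells all that it offers.
- The arm moves only by the tool carry_out, never from a script. Its argument "moves" is one flat list of numbers, 5 for each row, row after row: the opening in per cent of the stroke, from 0 (shut) to 100 (fully open), then the shift along the world's x, y, z in cm, then the turn about the world's z in rad. A call has exactly 10 rows; each row shifts and turns the commanded pose from where the row before left it; what a row does not reach is not made up. A row lasts 1/10 s, in which the tool goes at most 50 mm and 8.59 degrees, less where a joint would pass 70% of its speed; a pose out of reach is approached as far as the arm can. A call is refused whole if a number of a shift passes 5 or a number of a turn 0.15, either way. A call with a gripper value outside its range is refused whole. The fingers move at their own pace and stop on an object; "squeeze" is the grip in N (left out, the last holds). Time passes only in rows, so rows that do not move let the fingers close, or fill a call up. It gives the time, the measured TCP pose, the force and the opening at its end, in the units of the state.
- manip.get_state(): the state, without advancing time (a new reading comes with each control period).
- manip.get_image(name): name is "scene" or "top" or "wrist"; returns the picture (420x560x3 uint8, red, green, blue); there is no depth.
- manip.camera_info(name): a dict with "fov_y" (degrees; the focal length in pixels is half the picture's height over the tangent of half this angle, whatever the lens; pixels are square), "cx", "cy" (the principal point, pixels), "rvec" (rotation vector, rad) and "tvec" (3), from world to camera coordinates, as OpenCV has them; the wrist camera has in their place "hand_eye" (4x4, takes a point from camera to tool coordinates, whose origin is the TCP and whose axes are the flange's). Camera axes: x right, y down, z forward; pixel columns grow to the right and rows downward; lengths in m; the calibration is good to about 2 mm. A picture is of the moment at which its call begins: read the wrist's pose just before it. camera_info takes no time and is no camera call.
- manip.sign_off(): hands the job in, once; it reports no verdict.
The state is a dict: "clock": time; "qpos": joint angles; "qd": joint speeds; "effort": joint torques, N m; "position": TCP position; "ee_rot": TCP orientation; "contact_force": force on the tool from outside, world axes, zero at the start; "moment": the same for the moment, N m; "width": finger opening in m.
Only numpy, scipy, OpenCV 4.12 (cv2) and the standard library are available. Lean on these libraries where they do the work, as an engineer would, in place of code of your own. Each camera call takes 0.05 s, during which the arm holds its last target. There are 200 camera calls.

### The job

Put the red cap back on the thinner tank: set it squarely on the filler neck, turn it backwards (anticlockwise seen from above) under light pressure until you feel it drop into the thread, then screw it down clockwise until it is snug on the gasket and let go. Press gently, do not crush the gasket, and leave everything else where it is.

Things in the scene. Friction and masses are not known exactly. Their poses are not given: they have to be found in the camera images.
- cap_mid (a point): centre of the red plastic screw cap, half-way up (14 mm above its rim). Ribbed cup 54 mm across (55 over the ribs), 28 mm high, about 45 g, closed top 4 mm thick, open side down on the bench; z up along its axis. Bore 48 mm; inside near the rim three thread ridges, each an eighth of a turn long, leave a bore of 41.4 mm. Where they start cannot be seen.
- cap: the same cap; origin at the centre of its rim (underside). Height of cap_mid against the point mouth: resting on the threads, 1 to 6 mm below it. Turned anticlockwise it climbs 5 mm per third of a turn to 1 mm below, drops to 6 mm below, and so on every third of a turn. From the drop, clockwise, it sinks 15 mm a turn to the gasket (10 mm below) in about 110 degrees; the thread begins to pull some 45 degrees later.
- tank: thinner dosing tank, fixed to the bench: off-white moulded box 105 x 90 mm, top 106 mm above the bench, on an aluminium plate 170 x 120 mm, a white pump block 66 mm high at its +x side; origin on the bench under the neck's axis, z up. A white filler neck stands on top.
- mouth (a point): centre of the free top of the black rubber gasket on the filler neck, on the neck's axis, 138 mm above the bench. The gasket yields 1 mm per 10 N; over 3 mm crushes it. Torque to turn the cap: below 0.06 N m before the thread pulls on the gasket, 0.12 to 0.25 N m when it is squeezed by 1 to 2.5 mm, which is snug; a snug cap stays when let go.
- neck_foot (a point): foot of the white filler neck, on its axis, on the tank's top, 32 mm below mouth. Neck 39 mm across (45.4 over its threads), bevelled to 35 mm at the rim. Three-start right-hand thread, 15 mm of travel per turn, 1.2 mm axial play, upper ends 14 mm below mouth; where they start round it differs each time and cannot be measured. Rigid: a push over 40 N, or a fast landing, harms the thread.
- white_cap_mid (a point): centre of a smaller white screw cap (38 mm across, 22 mm high) of another container: not wanted
- pad: yellow silicone printing pad on an aluminium plate 60 x 50 mm, 44 mm high; origin under its centre
- funnel: yellow funnel standing on its 64 mm mouth, 75 mm high; origin under its centre
- ink_cup: steel ink cup, 90 mm across, 32 mm high; origin under its centre
- ink_jar: ink jar with blue label, 68 mm across, 75 mm high; origin under its centre
- hardener: amber hardener bottle, 44 mm across, 100 mm high; origin under its centre
- spatula: ink spatula 200 mm long lying along its x; origin under its middle
There are look-alikes about, which are no part of the job. Of the things that look like the cap, take the one that is farthest to the robot's right at the start.

How it is judged:
By the outcome, as a careful person would: the job done as asked, in the order asked, and still so for the second after the job is handed in, with the robot touching nothing.
It also fails if it takes over 64 s, if anything falls off the work surface, if the arm or the gripper's body presses on something with over 40 N, if the wrist force passes 120 N, or if a joint passes its speed limit or range.

## Working session

There is one attempt and no reset: what is moved stays moved. The work goes in short steps, Python scripts to look and compute and a tool call to move; the robot and the scene stay as the last step left them, time stands still between calls to the robot, and variables do not carry over. Pictures are saved under pics/ and viewed, about 8 in all and at most 12, crops included, and the job is handed in when it is done.

Besides the shell and the picture viewer there is one more tool, called after ">>>" by a JSON object that holds its "fn" and its "kwargs". carry_out: Moves the arm, as the interface text tells. Its arguments: {"type":"object","properties":{"moves":{"type":"array","items":{"type":"number"}},"squeeze":{"type":"number"}},"required":["moves"]}

```bash
mkdir -p pics
cat > h.py <<'E'
import numpy as np, cv2
from rig import manip
def f(ci): return 210/np.tan(np.radians(ci['fov_y'])/2)
def cam(name,st=None):
    ci=manip.camera_info(name)
    K=np.array([[f(ci),0,ci['cx']],[0,f(ci),ci['cy']],[0,0,1]])
    if 'rvec' in ci:
        R=cv2.Rodrigues(np.array(ci['rvec'],float))[0]; t=np.array(ci['tvec'],float).ravel()
    else:
        w,x,y,z=st['ee_rot']; from scipy.spatial.transform import Rotation as Ro
        T=np.eye(4);T[:3,:3]=Ro.from_quat([x,y,z,w]).as_matrix();T[:3,3]=st['position']
        T=np.linalg.inv(T@np.array(ci['hand_eye'])); R=T[:3,:3];t=T[:3,3]
    return K,R,t
def ray(c,u,v):
    K,R,t=c; d=R.T@np.linalg.inv(K)@np.array([u,v,1.]); return -R.T@t,d/np.linalg.norm(d)
def onz(c,u,v,z):
    o,d=ray(c,u,v); return o+d*(z-o[2])/d[2]
def proj(c,p):
    K,R,t=c; q=K@(R@np.array(p,float)+t); return q[:2]/q[2]
def tri(c1,p1,c2,p2):
    o1,d1=ray(c1,*p1);o2,d2=ray(c2,*p2)
    s=np.linalg.lstsq(np.c_[d1,-d2],o2-o1,rcond=None)[0]
    a=o1+s[0]*d1;b=o2+s[1]*d2; return (a+b)/2,np.linalg.norm(a-b)
def save(im,n): cv2.imwrite(f'pics/{n}.png',im[:,:,::-1])
E
python3 - <<'E'
from h import *
st=manip.get_state(); print(st); 
ims=[manip.get_image(n) for n in('scene','top','wrist')]
for n,i in zip(('scene','top','wrist'),ims): save(i,n+'0'); ci=manip.camera_info(n); print(n,ci)
E
```

```text
{'clock': 0.0, 'qpos': array([ 1.19301154e+00,  2.76589251e-01,  1.50615624e+00, -1.79375795e-05,
        1.36070189e+00, -1.20984341e-01]), 'qd': array([-0.00087874, -0.00091373, -0.00085213,  0.00052192,  0.00073734,
       -0.00024932]), 'effort': array([-1.12710251e-03, -4.16773653e+01, -2.45810205e+01, -1.68223214e-04,
        1.06989293e-02,  8.15922316e-07]), 'position': array([0.1458292 , 0.55559783, 0.20853383]), 'ee_rot': array([-2.20381831e-04,  1.28045780e-01,  9.91767825e-01, -9.00839526e-04]), 'contact_force': array([-0.82639071,  0.49314977, -0.33280484]), 'moment': array([0.0205998 , 0.04204157, 0.0158629 ]), 'width': 0.08534199982463675}
scene {'fov_y': 53.61823792838678, 'cx': 280.09800414482646, 'cy': 210.25529577815843, 'rvec': array([ 0.92256805,  2.41446067, -1.17096596]), 'tvec': array([ 0.44068595, -0.17767299,  1.47434309])}
top {'fov_y': 51.69542095997534, 'cx': 275.77135812529673, 'cy': 211.96106521955315, 'rvec': array([ 2.11500979, -2.14684245,  0.11525099]), 'tvec': array([0.05995171, 0.60202121, 0.91013172])}
wrist {'fov_y': 62.18600557637421, 'cx': 283.4020591628938, 'cy': 209.89413362486445, 'hand_eye': array([[-8.10881510e-04, -9.63357366e-01, -2.68219924e-01,
         6.70335744e-02],
       [ 9.99999138e-01, -5.04241742e-04, -1.21212403e-03,
         3.08493432e-04],
       [ 1.03246093e-03, -2.68220676e-01,  9.63356945e-01,
        -1.63302347e-01],
       [ 0.00000000e+00,  0.00000000e+00,  0.00000000e+00,
         1.00000000e+00]])}
```

View pics/scene0.png

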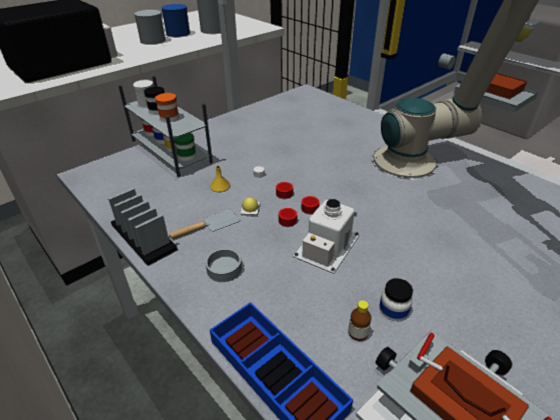

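View pics/top0.png

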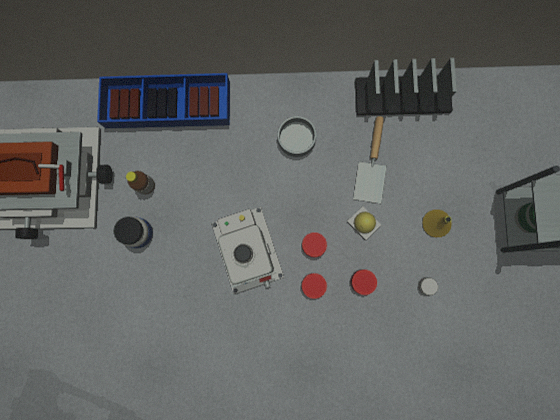

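The scene and top views both show three red discs, at top-view pixels (314,245), (314,286) and (364,282). The tank's neck is at about (243,253). I'll measure these now.

Run:
```python
from h import *
ct=cam('top'); cs=cam('scene')
print('top cam pos',-ct[1].T@ct[2])
def blobs(fn):
    im=cv2.imread(fn); h=cv2.cvtColor(im,cv2.COLOR_BGR2HSV)
    m=(((h[...,0]<5)|(h[...,0]>174))&(h[...,1]>180)&(h[...,2]>90)).astype(np.uint8)
    n,l,s,c=cv2.connectedComponentsWithStats(m)
    return [(c[i].round(1),s[i]) for i in range(1,n) if s[i][4]>60]
for c,s in blobs('pics/top0.png'): print('top',c,s,onz(ct,*c,.026).round(4))
for c,s in blobs('pics/scene0.png'): print('scene',c,s,onz(cs,*c,.02).round(4))
# black gasket
for n,c,lo in(('top',ct,(225,235,265,275)),('scene',cs,(318,190,350,222))):
    im=cv2.imread(f'pics/{n}0.png')[lo[1]:lo[3],lo[0]:lo[2]]; 
    m=(im.max(2)<75).astype(np.uint8); k,l,s,ce=cv2.connectedComponentsWithStats(m)
    for i in range(1,k):
        if s[i][4]>30: p=ce[i]+lo[:2]; print(n,p,s[i],onz(c,*p,.138).round(4))
big=np.hstack([cv2.resize(cv2.imread('pics/top0.png')[190:310,200:400],None,fx=3,fy=3)]); 
sc=cv2.resize(cv2.imread('pics/scene0.png')[160:280,250:370],None,fx=3,fy=3)
cv2.imwrite('pics/c1.png',cv2.resize(np.hstack([big,sc]),(800,300)))
```

```text
top cam pos [0.46673222 0.01875322 0.9880146 ]
scene [284.1 186.8] [276 182  17  10 131] [ 0.4444 -0.144   0.02  ]
scene [310.1 201.6] [302 197  17  11 146] [ 0.4381 -0.0337  0.02  ]
scene [287.3 213.7] [279 208  18  12 169] [ 0.5284 -0.0369  0.02  ]
scene [425.8 345.2] [418 333  16  26 119] [0.6087 0.4787 0.02  ]
top [242.72692308 253.42692308] [  9  10  19  18 260] [0.5083 0.1136 0.138 ]
scene [332.85393258 202.98876404] [ 9  9 13  9 89] [0.5124 0.1165 0.138 ]
```

View pics/c1.png

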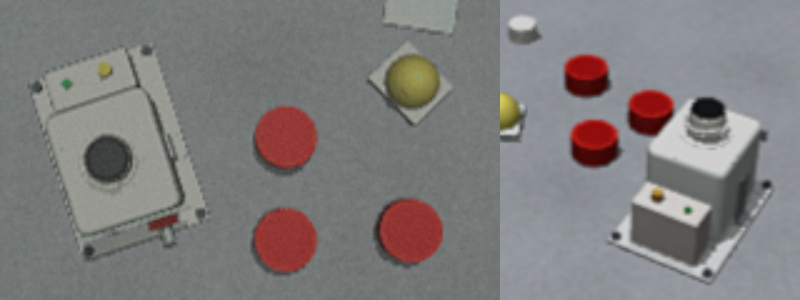

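>>> {"fn": "carry_out", "kwargs": {"moves": [100,1.86,-4.38,0,-0.13,100,1.86,-4.38,0,-0.13,100,1.86,-4.38,0,-0.13,100,1.86,-4.38,0,-0.13,100,1.86,-4.38,0,-0.13,100,1.86,-4.38,0,-0.13,100,1.86,-4.38,0,-0.13,100,1.86,-4.38,0,-0.13,100,1.86,-4.38,0,-0.13,100,1.86,-4.38,0,-0.13], "squeeze": 35}}

```text
clock: 1.15
position: [0.3322, 0.1164, 0.2095]
ee_rot: [0.0, 0.704, 0.71, 0.0]
contact_force: [2.1, 0.4, -0.9]
width: 0.0853
```

>>> {"fn": "carry_out", "kwargs": {"moves": [100,1.86,-4.38,0,-0.01,100,1.86,-4.38,0,0,100,1.86,-4.38,0,0,100,1.86,-4.38,0,0,100,1.86,-4.38,0,0,100,1.86,-4.3,0,0,100,0,0,-2,0,100,0,0,-2,0,100,0,0,0,0,100,0,0,0,0]}}

```text
clock: 2.15
position: [0.4435, -0.1437, 0.1694]
ee_rot: [-0.0, 0.706, 0.709, -0.0]
contact_force: [-0.2, -0.0, 0.5]
width: 0.0856
```

Run:
```python
from h import *
st=manip.get_state(); im=manip.get_image('wrist'); save(im,'w1')
print(st['clock'],st['qpos'].round(3),st['position'],st['ee_rot'].round(4),st['contact_force'].round(2),st['moment'].round(3))
c=cam('wrist',st); h=cv2.cvtColor(im,cv2.COLOR_RGB2HSV)
m=(((h[...,0]<6)|(h[...,0]>172))&(h[...,1]>120)&(h[...,2]>60)).astype(np.uint8)
n,l,s,ce=cv2.connectedComponentsWithStats(m)
for i in range(1,n):
    if s[i][4]>300: print(ce[i],s[i],onz(c,*ce[i],.02).round(4))
print(proj(c,[.444,-.144,.028]), proj(c,st['position']))
```

```text
2.15 [-0.463  0.141  1.789  0.     1.213 -0.467] [ 0.44345641 -0.14367604  0.16940355] [-4.000e-04  7.057e-01  7.086e-01 -1.000e-04] [-0.17 -0.02  0.55] [-0.031  0.035  0.03 ]
[281.69214876  53.4803719 ] [ 249   17   67   74 3872] [ 0.4424 -0.0284  0.02  ]
[391.53609314  57.53479948] [ 357   22   69   73 3865] [ 0.5337 -0.0313  0.02  ]
[288.63749568 184.67070218] [ 259  153   61   62 2891] [ 0.449 -0.139  0.02 ]
[283.19473376 191.87000173] [281.95342179 252.46498556]
```

View pics/w1.png

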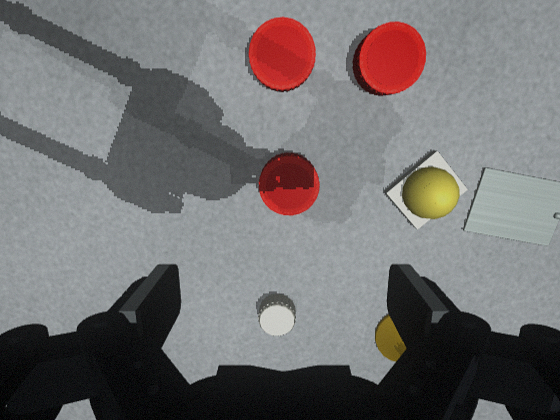

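The wrist view shows the wanted cap at (289,184), 61 px across, which fits 54 mm at that range. The other two red caps, the pad and the white cap are all clear of the finger line. I'll cross-check the position against the top view.

Run:
```python
from h import *
ct=cam('top');im=cv2.imread('pics/top0.png');h=cv2.cvtColor(im,cv2.COLOR_BGR2HSV)
m=(((h[...,0]<6)|(h[...,0]>172))&(h[...,1]>120)&(h[...,2]>60)).astype(np.uint8)
n,l,s,ce=cv2.connectedComponentsWithStats(m)
for i in range(1,n):
    if s[i][4]>300: print(ce[i],s[i],onz(ct,*ce[i],.028).round(4))
st=manip.get_state();c=cam('wrist',st);print(onz(c,289.3,184.2,.028))
```

```text
[313.94444444 244.48290598] [302 233  25  24 468] [ 0.5312 -0.0319  0.028 ]
[363.77045908 281.80439122] [352 270  25  25 501] [ 0.4485 -0.1379  0.028 ]
[313.69547325 285.53292181] [302 274  25  25 486] [ 0.4418 -0.0292  0.028 ]
[ 0.45022538 -0.13739904  0.028     ]
```

>>> {"fn": "carry_out", "kwargs": {"moves": [100,0.55,0.6,-2,0,100,0,0,-3,0,100,0,0,-3,0,100,0,0,-3,0,100,0,0,-2.5,0,100,0,0,-1.5,0,100,0,0,-0.7,0,100,0,0,-0.5,0,100,0,0,0,0,100,0,0,0,0]}}

```text
clock: 3.2
position: [0.45, -0.1381, 0.0083]
ee_rot: [0.001, 0.706, 0.709, 0.0]
contact_force: [0.8, -0.1, 0.3]
width: 0.0855
```

>>> {"fn": "carry_out", "kwargs": {"moves": [80,0,0,-0.2,0,60,0,0,0,0,40,0,0,0,0,40,0,0,0,0,40,0,0,0,0,40,0,0,0,0,40,0,0,0,0,40,0,0,0,0,40,0,0,0,0,40,0,0,0,0]}}

```text
clock: 4.2
position: [0.4491, -0.1378, 0.0054]
ee_rot: [0.0, 0.706, 0.709, 0.0]
contact_force: [0.1, 0.3, 0.1]
width: 0.0344
```

Run:
```python
from h import *
st=manip.get_state(); im=manip.get_image('wrist'); save(im,'w2')
print(st)
```

```text
{'clock': 4.2, 'qpos': array([-4.45960956e-01,  3.36692697e-01,  2.01495710e+00,  2.38596269e-05,
        7.89913899e-01, -4.50045820e-01]), 'qd': array([-0.00037761,  0.00068123, -0.00117393, -0.00067484, -0.00055456,
       -0.00229636]), 'effort': array([-2.24605144e-03, -3.64994323e+01, -1.58138251e+01, -3.62392402e-04,
        6.72778751e-04, -6.77688220e-06]), 'position': array([ 0.44913485, -0.13779321,  0.00543463]), 'ee_rot': array([1.08593975e-05, 7.05667040e-01, 7.08543597e-01, 1.27896422e-05]), 'contact_force': array([0.12898771, 0.25362793, 0.11733344]), 'moment': array([-0.0006602 , -0.00098305, -0.02808673]), 'width': 0.03442234359143688}
```

View pics/w2.png

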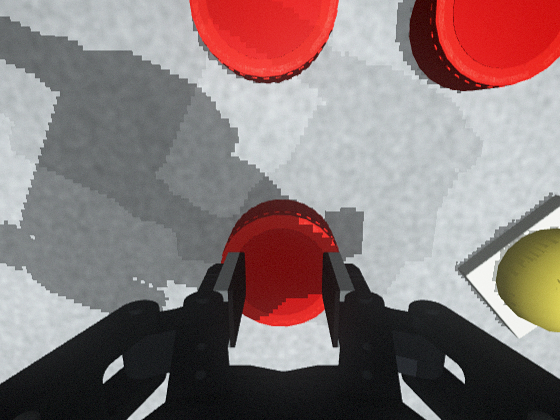

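Run:
```python
from h import *
st=manip.get_state(); c=cam('wrist',st); p=st['position']
for b in(0,.01,.02,.03):
    print(b,[proj(c,p+np.array([sx*.017,sy*.011,b])).round() for sx in(-1,1) for sy in(1,-1)])
print([proj(c,[p[0]+a*.027,p[1]+b*.027,.028]).round() for a,b in((1,0),(-1,0),(0,1),(0,-1))],proj(c,[p[0],p[1]+.0275,0]))
s=manip.get_image('scene'); q=proj(cam('scene'),p).astype(int); print(q)
a=cv2.resize(s[q[1]-40:q[1]+35,q[0]-35:q[0]+40],(560,560),interpolation=cv2.INTER_CUBIC)
save(a,'s2')
```

```text
0 [array([248., 232.]), array([249., 272.]), array([316., 232.]), array([315., 273.])]
0.01 [array([246., 239.]), array([247., 281.]), array([318., 239.]), array([317., 282.])]
0.02 [array([243., 247.]), array([245., 292.]), array([320., 247.]), array([319., 292.])]
0.03 [array([241., 256.]), array([242., 303.]), array([323., 256.]), array([321., 303.])]
[array([343., 272.]), array([221., 272.]), array([282., 213.]), array([282., 326.])] [282.0989808  196.85574672]
[284 191]
```

View pics/s2.png

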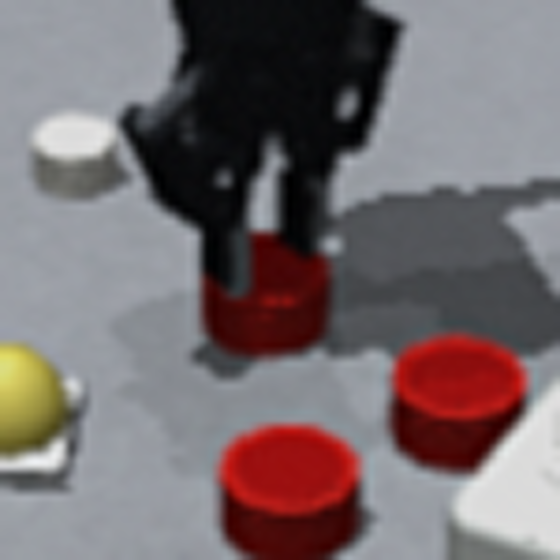

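The fingers closed above the cap. At this opening their tips stand about 27 mm behind the TCP, not level with it. The cap itself is where I measured it. I'll open, go lower, check the force and close again.

>>> {"fn": "carry_out", "kwargs": {"moves": [100,0,0,0.3,0,100,0,0,0,0,100,0,0,0,0,100,0,0,0,0,100,0,0,-0.8,0,100,0,0,-0.7,0,100,0,0,-0.5,0,100,0,0,-0.3,0,100,0,0,0,0,100,0,0,0,0]}}

```text
clock: 5.3
position: [0.4492, -0.1378, -0.0147]
ee_rot: [-0.0, 0.706, 0.709, -0.0]
contact_force: [-0.5, 0.8, 0.5]
width: 0.0855
```

Run:
```python
from h import *
st=manip.get_state(); im=manip.get_image('wrist'); s=manip.get_image('scene');c=cam('wrist',st); p=st['position']
print(p,st['contact_force'],st['width'])
for b in(0,.02,.03,.04):
    print(b,[proj(c,p+np.array([sx*.0427,sy*.011,b])).round() for sx in(-1,1) for sy in(1,-1)])
q=proj(cam('scene'),p).astype(int)
a=cv2.resize(s[q[1]-45:q[1]+30,q[0]-35:q[0]+40],(420,420),interpolation=cv2.INTER_CUBIC)
save(np.hstack([im[:,90:470],a]),'s3')
```

```text
[ 0.44917889 -0.13783378 -0.01470511] [-0.54540308  0.83041042  0.45866104] 0.08554709619426114
0 [array([196., 232.]), array([199., 272.]), array([368., 232.]), array([365., 273.])]
0.02 [array([185., 246.]), array([188., 292.]), array([379., 247.]), array([375., 292.])]
0.03 [array([178., 255.]), array([182., 303.]), array([385., 256.]), array([381., 304.])]
0.04 [array([171., 266.]), array([175., 316.]), array([393., 266.]), array([388., 317.])]
```

View pics/s3.png

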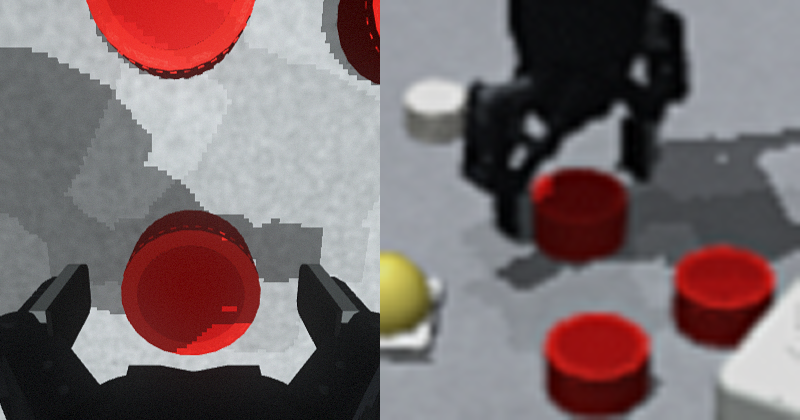

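TCP z is −15 mm with no contact, and the open tips project about 40 mm behind the TCP, so they are at about z 25 mm. Lowering 10 mm more puts the closed tips near z 6 mm.

>>> {"fn": "carry_out", "kwargs": {"moves": [100,0,0,-0.4,0,100,0,0,-0.3,0,100,0,0,-0.2,0,80,0,0,0,0,70,0,0,0,0,40,0,0,0,0,40,0,0,0,0,40,0,0,0,0,40,0,0,0,0,40,0,0,0,0]}}

```text
clock: 6.4
position: [0.4493, -0.1379, -0.0234]
ee_rot: [0.0, 0.706, 0.709, 0.0]
contact_force: [-0.5, 0.5, 3.7]
width: 0.0532
```

Run:
```python
from h import *
st=manip.get_state(); im=manip.get_image('wrist'); s=manip.get_image('scene');p=st['position']
print(p,st['contact_force'],st['moment'],st['width'])
q=proj(cam('scene'),p).astype(int)
a=cv2.resize(s[q[1]-45:q[1]+30,q[0]-35:q[0]+40],(420,420),interpolation=cv2.INTER_CUBIC)
save(np.hstack([im[:,90:470],a]),'s4')
```

```text
[ 0.44927073 -0.13786829 -0.02336672] [-0.51234192  0.50185896  3.71203594] [0.05356002 0.19565459 0.01852902] 0.05322139716639523
```

View pics/s4.png

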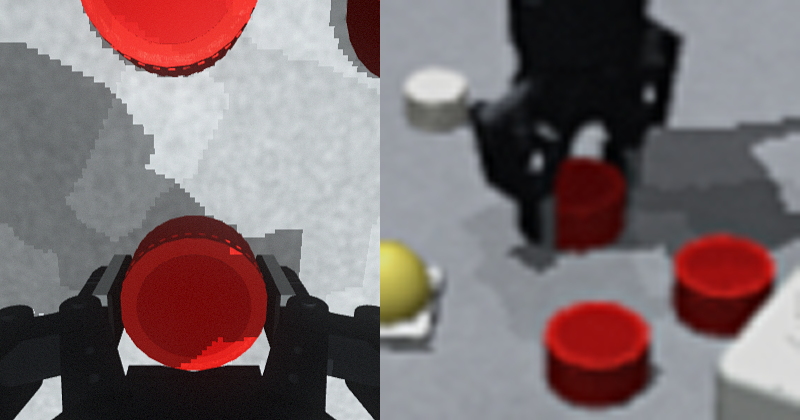

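The jaws stopped at 53 mm on the cap. A light +3.7 N shows the rim still sitting on the bench, so the rim is at TCP + 23.4 mm. Next I'll lift it and look at the neck from next to it.

>>> {"fn": "carry_out", "kwargs": {"moves": [40,0,0,1,0,40,0,0,3,0,40,0,0,4.5,0,40,0,0,4.5,0,40,0,0,4,0,40,0,0,1.4,0,40,1.5,4.45,0,0,40,1.5,4.45,0,0,40,1.5,4.45,0,0,40,1.5,4.45,0,0]}}

```text
clock: 7.5
position: [0.5093, 0.0418, 0.161]
ee_rot: [0.0, 0.706, 0.708, 0.0]
contact_force: [0.6, -0.4, 0.2]
width: 0.053
```

>>> {"fn": "carry_out", "kwargs": {"moves": [40,0,0,0,0,40,0,0,0,0,40,0,0,0,0,40,0,0,0,0,40,0,0,0,0,40,0,0,0,0,40,0,0,0,0,40,0,0,0,0,40,0,0,0,0,40,0,0,0,0]}}

```text
clock: 8.5
position: [0.5092, 0.0402, 0.1604]
ee_rot: [0.0, 0.706, 0.709, 0.0]
contact_force: [-0.1, 0.4, -0.5]
width: 0.0533
```

Run:
```python
from h import *
st=manip.get_state(); im=manip.get_image('wrist'); save(im,'w5')
p=st['position'];c=cam('wrist',st)
print(st['clock'],p,st['ee_rot'].round(4),st['qpos'].round(3),st['contact_force'].round(2),st['moment'].round(3),st['width'])
m=(im.max(2)<70).astype(np.uint8)
g=proj(c,[.5085,.1136,.138]);print('pred mouth',g)
n,l,s,ce=cv2.connectedComponentsWithStats(m)
for i in range(1,n):
    if s[i][4]>200: print('dark',ce[i],s[i],onz(c,*ce[i],.138).round(4))
h=cv2.cvtColor(im,cv2.COLOR_RGB2HSV)
m=(((h[...,0]<6)|(h[...,0]>172))&(h[...,1]>120)&(h[...,2]>60)).astype(np.uint8)
n,l,s,ce=cv2.connectedComponentsWithStats(m)
for i in range(1,n):
    if s[i][4]>300: print('red',ce[i],s[i])
z=p[2]+.0514
print('cap pred top',[proj(c,[p[0]+a*.027,p[1]+b*.027,z]).round(1) for a,b in((-1,0),(1,0),(0,1),(0,-1))],'rim far',proj(c,[p[0],p[1]+.027,z-.028]))
```

```text
8.5 [0.50917195 0.04016833 0.16042729] [0.     0.7057 0.7085 0.    ] [-0.058  0.214  1.719 -0.     1.209 -0.062] [-0.12  0.43 -0.52] [0.007 0.014 0.013] 0.05325997614258735
pred mouth [281.07502178 101.33593548]
dark [282.77319588  98.63608247] [251  65  66  70 970] [0.5094 0.1149 0.138 ]
dark [536.04315305 223.20598389] [ 517  185   43   88 1738] [0.6514 0.0489 0.138 ]
dark [281.09473769 362.76764207] [    0   217   560   203 49484] [ 0.5087 -0.0439  0.138 ]
red [278.69646163 291.76627704] [  181   216   176   155 18907]
cap pred top [array([206.8, 307.2]), array([356.1, 307.5]), array([281.6, 237. ]), array([281.4, 370. ])] rim far [281.90540831 214.02962403]
```

View pics/w5.png

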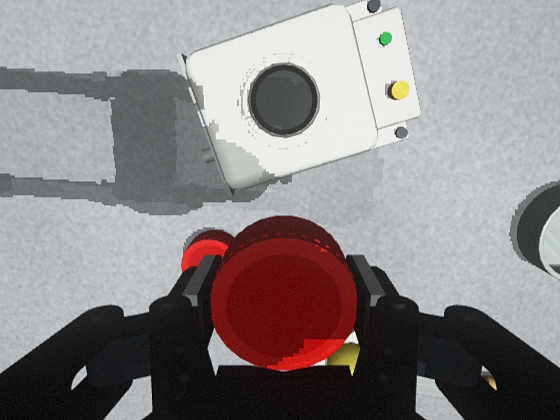

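The mouth ring is centred at pixel (284,100) with a radius of about 34 px, as expected, giving (0.510, 0.114). The cap sits squarely in the jaws. I'll go over the neck and lower gently.

>>> {"fn": "carry_out", "kwargs": {"moves": [40,0,2.5,0,0,40,0,2.5,0,0,40,0,1.8,0,0,40,0,0.63,0,0,40,0,0,-1.5,0,40,0,0,-1.5,0,40,0,0,-0.8,0,40,0,0,-0.4,0,40,0,0,0,0,40,0,0,0,0]}}

```text
clock: 9.55
position: [0.5096, 0.1143, 0.1189]
ee_rot: [0.0, 0.706, 0.708, 0.0]
contact_force: [-0.5, 0.9, -1.0]
width: 0.0534
```

>>> {"fn": "carry_out", "kwargs": {"moves": [40,0,0,-0.15,0,40,0,0,-0.15,0,40,0,0,-0.15,0,40,0,0,-0.15,0,40,0,0,-0.15,0,40,0,0,-0.1,0,40,0,0,-0.1,0,40,0,0,-0.1,0,40,0,0,0,0,40,0,0,0,0]}}

```text
clock: 10.55
position: [0.5092, 0.1145, 0.1079]
ee_rot: [0.0, 0.706, 0.709, 0.0]
contact_force: [0.1, -0.3, 0.1]
width: 0.0531
```

```bash
cat > st.py <<'E'
from rig import manip
s=manip.get_state()
print(s['clock'],(s['position']*1e3).round(2),s['contact_force'].round(2),s['moment'].round(3),(s['width']*1e3).round(2),'q6',s['qpos'][5].round(3),s['ee_rot'].round(4))
E
python3 st.py
```

```text
Traceback (most recent call last):
  File "st.py", line 3, in <module>
    print(s['clock'],(s['position']*1e3).round(2),s['contact_force'].round(2),s['moment'].round(3),(s['width']*1e3).round(2),'q6',s['qpos'][5].round(3),s['ee_rot'].round(4))
                                                                                                   ^^^^^^^^^^^^^^^^^^^^^^
AttributeError: 'float' object has no attribute 'round'
```

>>> {"fn": "carry_out", "kwargs": {"moves": [40,0,0,-0.15,0,40,0,0,-0.15,0,40,0,0,-0.15,0,40,0,0,-0.1,0,40,0,0,-0.05,0,40,0,0,-0.05,0,40,0,0,-0.05,0,40,0,0,0,0,40,0,0,0,0,40,0,0,0,0]}}

```text
clock: 11.55
position: [0.5092, 0.1145, 0.101]
ee_rot: [0.0, 0.706, 0.709, 0.0]
contact_force: [-0.0, 0.9, 0.1]
width: 0.0535
```

```bash
sed -i "s/(s\['width'\]\*1e3).round(2)/s['width']/" st.py; python3 st.py
```

```text
11.55 [509.18 114.49 100.97] [-0.05  0.86  0.08] [ 0.03  -0.013  0.004] 0.05348774731731822 q6 0.084 [1.000e-04 7.057e-01 7.085e-01 1.000e-04]
```

>>> {"fn": "carry_out", "kwargs": {"moves": [40,0,0,-0.05,0,40,0,0,-0.05,0,40,0,0,-0.05,0,40,0,0,-0.05,0,40,0,0,-0.03,0,40,0,0,-0.02,0,40,0,0,0,0,40,0,0,0,0,40,0,0,0,0,40,0,0,0,0]}}

```text
clock: 12.55
position: [0.5092, 0.1145, 0.0984]
ee_rot: [0.0, 0.706, 0.709, 0.0]
contact_force: [-0.8, 0.7, -0.1]
width: 0.053
```

>>> {"fn": "carry_out", "kwargs": {"moves": [40,0,0,-0.04,0,40,0,0,0,0,40,0,0,-0.04,0,40,0,0,0,0,40,0,0,-0.04,0,40,0,0,0,0,40,0,0,-0.03,0,40,0,0,0,0,40,0,0,0,0,40,0,0,0,0]}}

```text
clock: 13.55
position: [0.5092, 0.1145, 0.0972]
ee_rot: [0.0, 0.706, 0.709, 0.0]
contact_force: [-1.8, -0.3, 3.6]
width: 0.0532
```

Contact at TCP z 97.2 mm: cap_mid is 3.4 mm below the mouth, which is within the thread-rest range. I'll turn anticlockwise and follow the 5 mm per third of a turn climb.

>>> {"fn": "carry_out", "kwargs": {"moves": [40,0,0,-0.02,0,40,0,0,0.019,0.08,40,0,0,0.019,0.08,40,0,0,0.019,0.08,40,0,0,0.019,0.08,40,0,0,0.019,0.08,40,0,0,0.019,0.08,40,0,0,0.019,0.08,40,0,0,0,0,40,0,0,0,0]}}

```text
clock: 14.55
position: [0.5092, 0.1147, 0.0984]
ee_rot: [0.0, 0.483, 0.876, 0.0]
contact_force: [-2.3, 1.0, 5.4]
width: 0.0537
```

```bash
python3 st.py
```

```text
14.55 [509.18 114.72  98.45] [-2.28  0.96  5.36] [0.09  0.292 0.011] 0.05373061533194925 q6 -0.475 [1.000e-04 4.830e-01 8.756e-01 3.000e-04]
```

>>> {"fn": "carry_out", "kwargs": {"moves": [40,0,0,0.018,0.08,40,0,0,0.018,0.08,40,0,0,0.018,0.08,40,0,0,0.018,0.08,40,0,0,0.018,0.08,40,0,0,0.018,0.08,40,0,0,0,0.08,40,0,0,0,0.08,40,0,0,0,0,40,0,0,0,0]}}

```text
clock: 15.55
position: [0.509, 0.1144, 0.0987]
ee_rot: [-0.0, 0.184, 0.983, -0.0]
contact_force: [-0.7, -0.6, 0.6]
width: 0.0531
```

```bash
python3 st.py
```

```text
15.55 [509.03 114.43  98.74] [-0.73 -0.57  0.56] [ 0.042 -0.033  0.048] 0.05312134400524919 q6 -1.114 [-2.000e-04  1.835e-01  9.830e-01 -0.000e+00]
```

The force has fallen from 5.4 N to 0.6 N, which suggests the drop. I'll lower to confirm.

>>> {"fn": "carry_out", "kwargs": {"moves": [40,0,0,-0.05,0,40,0,0,-0.05,0,40,0,0,-0.05,0,40,0,0,-0.05,0,40,0,0,-0.05,0,40,0,0,-0.04,0,40,0,0,-0.04,0,40,0,0,-0.02,0,40,0,0,0,0,40,0,0,0,0]}}

```text
clock: 16.55
position: [0.5092, 0.1145, 0.0957]
ee_rot: [0.0, 0.182, 0.983, 0.0]
contact_force: [0.3, 1.4, -0.4]
width: 0.053
```

```bash
python3 st.py
```

```text
16.55 [509.18 114.48  95.67] [ 0.35  1.42 -0.4 ] [ 0.021  0.026 -0.007] 0.05303636537879659 q6 -1.116 [1.000e-04 1.824e-01 9.832e-01 0.000e+00]
```

>>> {"fn": "carry_out", "kwargs": {"moves": [40,0,0,-0.03,0,40,0,0,0,0,40,0,0,-0.03,0,40,0,0,0,0,40,0,0,-0.03,0,40,0,0,0,0,40,0,0,-0.02,0,40,0,0,0,0,40,0,0,0,0,40,0,0,0,0]}}

```text
clock: 17.55
position: [0.5092, 0.1145, 0.0951]
ee_rot: [0.0, 0.182, 0.983, 0.0]
contact_force: [-2.7, -0.6, 5.1]
width: 0.0534
```

```bash
python3 st.py
```

```text
17.55 [509.25 114.49  95.06] [-2.7  -0.59  5.11] [-0.061  0.28  -0.033] 0.05338134059369026 q6 -1.116 [2.000e-04 1.823e-01 9.832e-01 1.000e-04]
```

The drop is confirmed: the cap now rests at TCP z 95.1 mm, 6 mm below the mouth, with a light 5 N. Now clockwise, following the 15 mm/turn pitch.

>>> {"fn": "carry_out", "kwargs": {"moves": [40,0,0,-0.015,-0.08,40,0,0,-0.019,-0.08,40,0,0,-0.019,-0.08,40,0,0,-0.019,-0.08,40,0,0,-0.019,-0.08,40,0,0,-0.019,-0.08,40,0,0,-0.019,-0.08,40,0,0,-0.019,-0.08,40,0,0,0,0,40,0,0,0,0]}}

```text
clock: 18.55
position: [0.5095, 0.1143, 0.0936]
ee_rot: [0.0, 0.482, 0.876, 0.0]
contact_force: [-1.4, -1.2, 5.4]
width: 0.0529
```

```bash
python3 st.py
```

```text
18.55 [509.47 114.26  93.56] [-1.44 -1.23  5.38] [-0.121  0.216 -0.011] 0.05290190511255747 q6 -0.477 [5.000e-04 4.820e-01 8.762e-01 1.000e-04]
```

It sank 1.5 mm in 37°, which matches the thread pitch, so it is engaged.

>>> {"fn": "carry_out", "kwargs": {"moves": [40,0,0,-0.023,-0.1,40,0,0,-0.023,-0.1,40,0,0,-0.023,-0.1,40,0,0,-0.023,-0.1,40,0,0,-0.023,-0.1,40,0,0,-0.023,-0.1,40,0,0,-0.023,-0.1,40,0,0,-0.023,-0.1,40,0,0,-0.023,-0.1,40,0,0,0,0]}}

```text
clock: 19.55
position: [0.5097, 0.1143, 0.0914]
ee_rot: [0.0, 0.815, 0.579, 0.0]
contact_force: [1.0, -1.1, 5.1]
width: 0.0534
```

```bash
python3 st.py
```

```text
19.55 [509.69 114.28  91.39] [ 0.98 -1.14  5.14] [-0.094  0.137 -0.015] 0.053425056150622194 q6 0.423 [5.000e-04 8.151e-01 5.793e-01 4.000e-04]
```

>>> {"fn": "carry_out", "kwargs": {"moves": [40,0,0,-0.018,-0.08,40,0,0,-0.018,-0.08,40,0,0,-0.018,-0.08,40,0,0,-0.018,-0.08,40,0,0,-0.01,-0.08,40,0,0,0,-0.08,40,0,0,0,-0.08,40,0,0,0,-0.08,40,0,0,0,0,40,0,0,0,0]}}

```text
clock: 20.55
position: [0.5096, 0.1147, 0.0903]
ee_rot: [-0.0, 0.956, 0.294, 0.0]
contact_force: [0.9, -0.3, 3.2]
width: 0.0533
```

```bash
python3 st.py
```

```text
20.55 [509.55 114.67  90.28] [ 0.89 -0.33  3.18] [ 0.061 -0.073  0.066] 0.05327178154724339 q6 1.061 [-0.000e+00  9.557e-01  2.944e-01  5.000e-04]
```

>>> {"fn": "carry_out", "kwargs": {"moves": [40,0,0,0,-0.08,40,0,0,0,-0.08,40,0,0,0,-0.08,40,0,0,0,-0.08,40,0,0,0,-0.08,40,0,0,0,-0.08,40,0,0,0,-0.08,40,0,0,0,-0.08,40,0,0,0,-0.04,40,0,0,0,0]}}

```text
clock: 21.55
position: [0.5095, 0.1144, 0.0895]
ee_rot: [0.0, 0.999, -0.042, 0.0]
contact_force: [2.1, -0.2, -3.0]
width: 0.0535
```

```bash
for i in 1 2; do python3 st.py; done
```

```text
21.55 [509.53 114.41  89.53] [ 2.15 -0.25 -3.02] [-0.068 -0.403 -0.081] 0.05352981654071761 q6 1.742 [ 1.000e-04  9.991e-01 -4.150e-02  2.000e-04]
21.55 [509.53 114.41  89.53] [ 2.15 -0.25 -3.02] [-0.068 -0.403 -0.081] 0.05352981654071761 q6 1.742 [ 1.000e-04  9.991e-01 -4.150e-02  2.000e-04]
```

>>> {"fn": "carry_out", "kwargs": {"moves": [40,0,0,-0.04,0,40,0,0,-0.014,-0.06,40,0,0,-0.014,-0.06,40,0,0,-0.014,-0.06,40,0,0,-0.014,-0.06,40,0,0,0,0,40,0,0,0,0,40,0,0,0,0,40,0,0,0,0,40,0,0,0,0]}}

```text
clock: 22.55
position: [0.5095, 0.1144, 0.089]
ee_rot: [0.0, 0.987, -0.162, 0.0]
contact_force: [3.6, -2.1, -5.6]
width: 0.0533
```

```bash
cat > av.py <<'E'
from rig import manip; import numpy as np
M=[]
for i in range(6):
    s=manip.get_state(); M.append(np.r_[s['contact_force'],s['moment'],s['effort'][5],s['position']*1e3,s['qpos'][5],s['width']*1e3]); manip.get_image('top')
print(s['clock'],np.mean(M,0).round(3),np.std(M,0)[5])
E
python3 av.py
```

```text
22.8 [ 4.18800e+00 -1.71500e+00 -6.58000e+00 -1.54000e-01 -7.39000e-01
 -6.40000e-02 -6.90000e-02  5.09468e+02  1.14355e+02  8.90180e+01
  1.98400e+00  5.32320e+01] 0.017427582835984782
```

>>> {"fn": "carry_out", "kwargs": {"moves": [40,0.03,-0.01,-0.05,0,40,0,0,-0.013,-0.06,40,0,0,-0.013,-0.06,40,0,0,-0.013,-0.06,40,0,0,0,0,40,0,0,0,0,40,0,0,0,0,40,0,0,0,0,40,0,0,0,0,40,0,0,0,0]}}

```text
clock: 23.85
position: [0.5094, 0.1144, 0.0885]
ee_rot: [0.0, 0.968, -0.25, -0.0]
contact_force: [1.7, -1.3, 0.3]
width: 0.0532
```

```bash
python3 av.py
```

```text
24.1 [ 1.58300e+00 -1.50300e+00  6.85000e-01 -1.76000e-01 -2.55000e-01
 -1.61000e-01 -1.49000e-01  5.09343e+02  1.14374e+02  8.85310e+01
  2.16400e+00  5.31350e+01] 0.01116241417234444
```

Torque is 0.15–0.16 N·m, the net vertical force is near zero, and the cap sits 12.1 mm below the mouth (about 2 mm of squeeze), so it is snug. I'll let go and back off upwards.

>>> {"fn": "carry_out", "kwargs": {"moves": [60,0,0,0,0,70,0,0,0,0,85,0,0,0,0,100,0,0,0,0,100,0,0,0,0,100,0,0,0,0,100,0,0,1,0,100,0,0,2,0,100,0,0,3,0,100,0,0,4,0]}}

```text
clock: 25.15
position: [0.5082, 0.1143, 0.1887]
ee_rot: [0.001, 0.968, -0.25, -0.002]
contact_force: [0.9, 0.3, 0.0]
width: 0.0851
```

>>> {"fn": "carry_out", "kwargs": {"moves": [100,0,0,4,0,100,-2,0,3,0,100,-4,0,0,0,100,-4,0,0,0,100,-4,0,0,0,100,0,0,0,0,100,0,0,0,0,100,0,0,0,0,100,0,0,0,0,100,0,0,0,0]}}

```text
clock: 26.15
position: [0.3704, 0.1143, 0.2581]
ee_rot: [0.0, 0.968, -0.25, -0.0]
contact_force: [-0.1, 0.5, -0.4]
width: 0.0856
```

```bash
python3 st.py
python3 - <<'E'
from h import *
s=manip.get_image('scene');t=manip.get_image('top')
cs=cam('scene');print('expected top centre',proj(cs,[.5095,.1144,.1399]).round(1),proj(cam('top'),[.5095,.1144,.1399]).round(1))
q=proj(cs,[.5095,.1144,.12]).astype(int)
a=cv2.resize(s[q[1]-50:q[1]+50,q[0]-50:q[0]+50],(420,420),interpolation=cv2.INTER_CUBIC)
save(np.hstack([a,cv2.resize(t[190:310,200:308],(378,420))]),'end')
E
```

```text
26.15 [370.38 114.35 258.14] [-0.11  0.49 -0.44] [-0.021  0.037  0.028] 0.08560654402853932 q6 2.196 [ 1.000e-04  9.682e-01 -2.501e-01 -2.000e-04]
expected top centre [333.1 201.6] [242.2 252.8]
```

View pics/end.png

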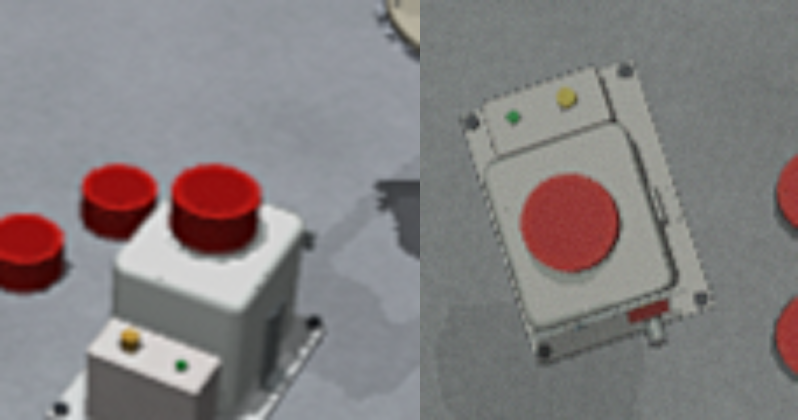

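The cap sits level and centred on the neck at crop pixels (215,190) in the scene view and (570,222) in the top view. The other two red caps are where they were and the arm is clear.

```bash
python3 -c "
from rig import manip
print(manip.sign_off())"
```

```text
the job is handed in; nothing more can be done
None
```

The red cap is back on the thinner tank, screwed down snug. I released it, moved the arm clear and handed the job in at about 26 s.

- **Picking up:** I took the rightmost of the three red caps. My first close ended above the cap without touching it, because the fingertips stood about 27 mm behind the reported TCP. I opened, went lower and gripped it at 53 mm.
- **Finding the thread:** The cap met the threads at about 4 N. Turned anticlockwise about 73° at about 5 N, it climbed, then the force fell away. It went down to 6 mm below the mouth, as expected for the drop.
- **Screwing down:** I turned it clockwise about 188°. It sank at the thread's pitch, then the thread pulled on the gasket. I stopped at 0.15–0.16 N·m, within the snug range, with almost no vertical force on the tool.
- **Gasket squeeze:** The cap's height puts it at about 2.1 mm, but the torque suggests nearer 1.3–1.4 mm. Both are inside the 1 to 2.5 mm range. The height figure carries some tenths of a millimetre of error, and the torque was read standing still.
- **Last look:** The scene and top pictures show the cap level and centred on the neck, with the two other red caps where they were. I did not look again at the objects farther away. The highest force I saw in the readings was about 8 N.

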